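Open the child-resistant tub of descaler tablets

TASK

The kettle is due for descaling. Open the white tub of descaler tablets: its child-resistant cap turns anticlockwise (seen from above) only while it is pressed down hard. Then lift the cap off and set it down on clear worktop, right way up with its rim on the surface; leave the tub standing open where it is, keep it on the worktop throughout, and do not disturb the mug, the jar or the spoon.

Things in the scene. Friction and masses are not known exactly. Their poses are not given: they have to be found in the camera images.
- tub: White round plastic tub with a paper band, 100 mm across, about 0.9 kg, standing loose on the worktop. Shoulder 97 mm up, then a neck 48 mm across, its rim 117 mm up. Origin: centre of its underside, z up. The one container whose cap carries a grip bar. The cap starts on it, locked. While the cap is pressed down, friction on the worktop keeps the tub from turning along.
- cap: Grey cap, 67 mm across, 26 mm high to its flat top, on which stands a straight grip bar 56 mm long, 22 wide, 24 high (50 mm in all, 60 g); the flat top shows 22 mm on either side of the bar. Origin: centre of the underside (rim), z up, x along the bar; take the bar by closing along y. Locked, its origin is 106 mm above the tub's and the x axes agree within 0.1 rad.
- cap_top (a point): Centre of the cap's flat top, inside the foot of the bar, 26 mm above the cap's underside. Fingertips beside the bar can press here. A spring in the cap (1.3 N/mm, preloaded 6.5 N) holds it up in its lock: pressed down 5.5 mm (14 N) it is free to turn, at 8.5 mm (18 N) it bottoms. Unpressed it does not turn.
- grip (a point): Point on the cap's axis inside the grip bar, 40 mm above the cap's underside, 10 mm below the bar's top. Pressed, turn the cap anticlockwise seen from above (+z) about 60 degrees: between 40 and 88 degrees from the lock it comes free, springs up and lifts straight off. Clockwise it never turns.
- mug: White coffee mug with handle, 92 mm across, 127 mm over the handle (which points along its own -y), 95 mm high; loose. Origin: centre of the underside. Bystander.
- jar: Round jar with a plain round lid without a bar, 80 mm across, 105 mm high; loose. Origin: centre of the underside. Bystander.
- spoon: Steel table spoon, 187 x 31 x 6 mm, lying along its x; loose. Origin: centre of the underside. Bystander.
- air_fryer: Black air fryer, fixed, 337 mm deep (x), 278 mm wide, 338 mm high; its front with the drawer handle faces the robot. Origin: centre of its underside; the handle reaches 168 mm towards the robot from it, the tall body 120 mm. Keep the gripper clear of it.
There are look-alikes about, which are no part of the job. Several things have the shape of the cap; the one meant has the colours described above. What is shaped like the tub but red is not meant.

How it is judged:
On the way:
1. the cap is pressed down on the tub (at least 3.5 mm below its locked height) and turned anticlockwise under the press, by more than 20 degrees (z of cap in the frame of tub between 0.09 and 0.1025 m and horizontal distance between cap and tub below 0.006 m and angle between the x axis of cap and the x axis of tub, either way round above 0.35 rad).
At the end, for the whole second after the job is handed in: The cap is off, at rest on the worktop right way up (rim within 6 mm of the surface, tilt under 7 degrees) beside the tub; the tub stands upright on the worktop, at rest, within 60 mm of where it was (height (world z) of cap between -0.004 and 0.006 m and angle between cap's own z axis and vertical below 0.12 rad and horizontal distance between cap and tub above 0.08 m and linear speed of each of cap, tub below 0.02 m/s and angle between tub's own z axis and vertical below 0.08 rad and height (world z) of tub between -0.004 and 0.006 m and distance of tub from where it was at the start of the episode below 0.06 m); the robot touches nothing.
It fails at once if the tub is lifted more than 25 mm or tipped more than 20 degrees (height (world z) of tub above 0.025 m or angle between tub's own z axis and vertical above 0.35 rad).
It fails at once if the mug, the jar or the spoon is pushed more than 30 mm or the mug or jar is tipped more than 20 degrees (distance of any of mug, jar, spoon from where it was at the start of the episode above 0.03 m or angle between any of mug, jar's own z axis and vertical above 0.35 rad).
It also fails if it takes over 45 s, if anything falls off the work surface, if the arm or the gripper's body presses on something with over 40 N, if the wrist force passes 120 N, or if a joint passes its speed limit or range.

ROBOT

A 6-joint arm with a two-finger parallel gripper is mounted at the origin on a cart in front of the work surface, level with it; the furniture and walls round the work are solid. World frame = base frame: x ahead of the robot, y to its left, z up, the work surface at z = 0. Lengths are in m, angles in rad, forces in N, time in s.
With the tool pointing down it reaches from about 0.3 to 0.775 m from the base axis. Payload 14.6 kg.
Tool frame: the origin (TCP) lies at the very end of the fingers, on their centre line; the grasp point (between the pads) lies 19 mm behind it (env.grip_point_offset is the distance from the TCP to the grasp point, in m); z points along the fingers, y is the line along which they close (so a half turn about z gives the same grasp; the last joint's range is limited). The gripper opens to 94 mm and grips with 3 to 60 N. Pads are 16 mm wide; open, the fingers measure 119 mm over their backs; the gripper's body (75 mm by 177 mm) begins 78 mm behind the grasp point.
Start: joints at [1.126, 0.3, 1.521, -0, 1.321, -0.067], TCP at [0.203, 0.511, 0.178] pointing down, gripper open.
Joint ranges: [-3.03, 3.03], [-0.79, 2.21], [0.23, 2.52], [-1.04, 4.18], [0, 3.07], [-2.55, 2.55]. Speed limits (rad/s): [2.22, 2.22, 2.57, 3.14, 3.14, 3.14].

INTERFACE

Orientations are given as a unit quaternion [x, y, z, w].
In Python, from plant import monitor, read_camera, workorder, search_frame, cut_out, env gives the robot as it stands.
- The arm moves only by the tool servo_tool, never from a script. Its argument "rows" is a list of rows, each an object with "hand": the finger opening in m, from 0 to 0.094; "translation": the shift along the tool's x, y, z in m, a list of three; "twist": the turn, a rotation vector about the tool's x, y, z in rad, a list of three. In form: [{"hand": hand, "translation": [dx, dy, dz], "twist": [ax, ay, az]}, ...]. A call has 1 to 12 rows; each row is the pose to reach, as a shift and turn from the pose commanded when the call began, along the tool's axes at that moment; what a row does not reach only later rows make up. A row lasts 1/10 s, in which the tool goes at most 50 mm and 8.59 degrees, less where a joint would pass 70% of its speed; a pose out of reach is approached as far as the arm can. A call with a gripper value outside its range is refused whole. The fingers move at their own pace and stop on an object; the grip force is fixed at half the most. Time passes only in rows, so rows that repeat a pose let the fingers close. It gives the time, the measured TCP pose, the force, the opening and the grip force at its end, in the units of the state.
- monitor.get_obs(): the state, without advancing time (a new reading comes with each control period).
- read_camera(name): name is "scene" or "top" or "wrist"; returns a dict with "img" (480x640x3 uint8, red, green, blue), "fx", "fy", "cx", "cy" (pixels), "xyz" and "orientation" of the camera in the world; the wrist camera has in their place "T_tool_cam" (4x4, takes a point from camera to tool coordinates, whose origin is the TCP and whose axes are the flange's). Camera axes: x right, y up, looking along -z (the intrinsics and any distortion apply to the point x, -y, -z); pixel columns grow to the right and rows downward; lengths in m; the calibration is good to about 2 mm. A picture is of the moment at which its call begins: read the wrist's pose just before it. There is no depth.
- workorder.job_done(): hands the job in; it is judged then, once.
Trained networks look in the newest picture that a camera, given by its name, has taken for a name from the list of things; names that differ only in an ending like _2 or _b are one class to them, and where a whole thing is asked for, a point or a joint stands for the part that bears it (a point fixed in the world has none). Each returns a list of dicts, best first, with "conf" (0 to 1); they miss things now and then, are a little off and sometimes report something else, mostly with a low value. They report only what shows in the picture. A call takes as long as a camera call. They do not tell look-alikes from the thing itself.
- search_frame(camera, name): "position" ([column, row] in pixels, amid what is visible of it).
- cut_out(camera, name): "mask" (480x640 bool, what is visible of it) and "position" ([column, row] in pixels, amid what is visible of it).
The state is a dict: "t": time; "q": joint angles; "dq": joint speeds; "effort": joint torques, N m; "tcp_pos": TCP position; "tcp_rot": TCP orientation; "contact_force": force on the tool from outside, world axes, zero at the start; "moment": the same for the moment, N m; "finger_gap": finger opening in m; "grasp_force": force on a finger pad.
Only numpy, scipy, OpenCV 4.12 (cv2) and the standard library are available. Lean on these libraries where they do the work, as an engineer would, in place of code of your own. Each camera call takes 0.05 s, during which the arm holds its last target. There are 200 camera calls.

## Working session

There is one attempt and no reset: what is moved stays moved. The work goes in short steps, Python scripts to look and compute and a tool call to move; the robot and the scene stay as the last step left them, time stands still between calls to the robot, and variables do not carry over. Pictures are saved under pics/ and viewed, at most 13 in all, crops included, and the job is handed in when it is done.

Besides the shell and the picture viewer there is one more tool, called as name(argument=value, ...) on one line, values as JSON. servo_tool: Moves the arm, as the interface text tells. Its arguments: {"type":"object","properties":{"rows":{"type":"array","items":{"type":"object","properties":{"hand":{"type":"number"},"translation":{"type":"array","items":{"type":"number"}},"twist":{"type":"array","items":{"type":"number"}}}}}},"required":["rows"]}

```bash
mkdir -p pics
cat > h.py <<'E'
import numpy as np, cv2
from scipy.spatial.transform import Rotation as R
from plant import monitor, read_camera, workorder, search_frame, cut_out, env
def cam(name):
    o=monitor.get_obs(); c=read_camera(name)
    if 'xyz' in c: c['T']=np.eye(4); c['T'][:3,:3]=R.from_quat(c['orientation']).as_matrix(); c['T'][:3,3]=c['xyz']
    else:
        T=np.eye(4);T[:3,:3]=R.from_quat(o['tcp_rot']).as_matrix();T[:3,3]=o['tcp_pos'];c['T']=T@np.array(c['T_tool_cam'])
    return c
def atz(c,uv,z):
    d=c['T'][:3,:3]@np.array([(uv[0]-c['cx'])/c['fx'],-(uv[1]-c['cy'])/c['fy'],-1]);p=c['T'][:3,3]
    return p+d*(z-p[2])/d[2]
def proj(c,p):
    q=c['T'][:3,:3].T@(np.array(p)-c['T'][:3,3]); return [c['cx']-c['fx']*q[0]/q[2], c['cy']+c['fy']*q[1]/q[2]]
def save(c,n): cv2.imwrite('pics/'+n,c['img'][:,:,::-1])
E
python3 - <<'E'
from h import *
o=monitor.get_obs();print(o)
for n in ('top','scene'):
    c=cam(n);save(c,n+'.png');print(n,c['T'].round(3).tolist(),c['fx'],c.keys())
    for k,z in (('tub',.05),('cap',.13),('mug',.05),('jar',.05),('spoon',.003),('air_fryer',.338)):
        for d in search_frame(n,k): print(k,round(d['conf'],2),np.round(d['position']),atz(c,d['position'],z).round(3))
E
```

```text
{'t': 0.0, 'q': array([ 1.12637918e+00,  3.00448832e-01,  1.52162468e+00, -2.38640288e-06,
        1.32072310e+00, -6.66237916e-02]), 'dq': array([-0.00071282, -0.00023424,  0.00039438, -0.00023414,  0.00177477,
        0.00139488]), 'effort': array([ 5.97305007e-04, -5.31811488e+01, -3.52737236e+01,  7.08424137e-02,
        2.43438041e-02, -7.52624169e-05]), 'tcp_pos': array([0.20275634, 0.51091877, 0.17778013]), 'tcp_rot': array([ 1.87774988e-01,  9.82211887e-01, -5.82725237e-04, -1.51031014e-04]), 'contact_force': array([0.65351585, 0.06995707, 0.44984577]), 'moment': array([-0.08268011,  0.04131631, -0.00089111]), 'grasp_force': 0.0, 'finger_gap': 0.09365209677819353}
top [[0.107, 0.972, -0.208, 0.315], [-0.994, 0.103, -0.026, -0.007], [-0.004, 0.21, 0.978, 1.243], [0.0, 0.0, 0.0, 1.0]] 477.77585848658305 dict_keys(['img', 'fx', 'fy', 'cx', 'cy', 'xyz', 'orientation', 'T'])
tub 0.84 [314. 257.] [0.509 0.046 0.05 ]
tub 0.72 [481. 273.] [ 0.512 -0.375  0.05 ]
cap 0.84 [305. 244.] [0.525 0.066 0.13 ]
cap 0.58 [378. 246.] [ 0.538 -0.106  0.13 ]
mug 0.85 [215. 258.] [0.479 0.295 0.05 ]
jar 0.82 [421. 282.] [ 0.475 -0.228  0.05 ]
spoon 0.67 [174. 298.] [0.373 0.395 0.003]
scene [[0.534, 0.605, -0.59, -0.125], [-0.845, 0.391, -0.365, -0.438], [0.01, 0.694, 0.72, 0.959], [0.0, 0.0, 0.0, 1.0]] 520.7283650815292 dict_keys(['img', 'fx', 'fy', 'cx', 'cy', 'xyz', 'orientation', 'T'])
tub 0.9 [285. 253.] [0.519 0.041 0.05 ]
tub 0.68 [450. 337.] [ 0.512 -0.37   0.05 ]
cap 0.8 [282. 226.] [0.523 0.047 0.13 ]
cap 0.71 [219. 271.] [0.348 0.083 0.13 ]
cap 0.7 [352. 280.] [ 0.475 -0.156  0.13 ]
mug 0.65 [194. 222.] [0.481 0.285 0.05 ]
jar 0.85 [381. 316.] [ 0.483 -0.227  0.05 ]
spoon 0.62 [136. 243.] [0.378 0.393 0.003]
```

View pics/top.png

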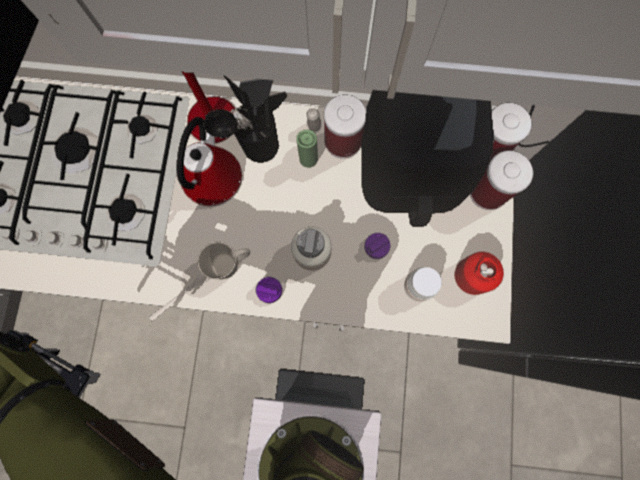

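View pics/scene.png

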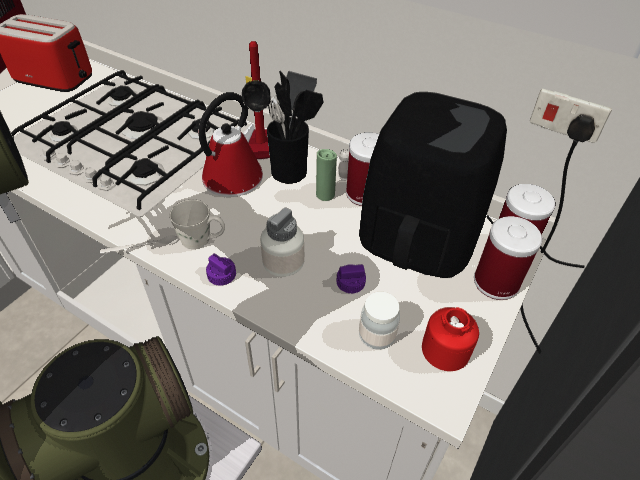

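Both views show the tub with the grey barred cap at about (312,245) in top and (283,228) in scene. The two purple caps and the red tub are look-alikes. I'll work out the bar's yaw and a viewing pose.

```bash
cat >> h.py <<'E'
def rows_to(p,yaw=None):
    """shift in current tool axes; yaw = desired world angle of tool y"""
    o=monitor.get_obs();M=R.from_quat(o['tcp_rot']).as_matrix()
    print('tcp',o['tcp_pos'].round(4),'yang',np.degrees(np.arctan2(M[1,1],M[0,1])).round(1),'shift',(M.T@(np.array(p)-o['tcp_pos'])).round(4))
    if yaw is not None:
        x=np.array([np.sin(yaw),-np.cos(yaw),0]);y=np.array([np.cos(yaw),np.sin(yaw),0]);D=np.stack([x,y,np.cross(x,y)],1)
        if D[2,2]>0: D[:,0]*=-1;D[:,2]*=-1
        print('twist',R.from_matrix(M.T@D).as_rotvec().round(4),'q6',o['q'][5].round(3))
E
python3 - <<'E'
from h import *
c=cam('wrist');print(np.round(c['T_tool_cam'],3).tolist(),c['fx'])
c=cam('top')
for d in cut_out('top','cap')+cut_out('scene','spoon')[:1]:
    m=d['mask'].astype(np.uint8);r=cv2.minAreaRect(cv2.findNonZero(m));print(r,d['conf'])
for uv in ((312,245),(312,262)): print(atz(c,uv,.13),atz(c,uv,.0))
for uv in ((268,290),(377,246),(318,325),(400,330),(300,322)): print(uv,atz(c,uv,.0).round(3))
rows_to([.46,.045,.32],np.radians(68.))
E
```

```text
[[0.001, 0.97, 0.244, 0.072], [1.0, -0.001, -0.001, 0.0], [-0.001, 0.244, -0.97, -0.205], [0.0, 0.0, 0.0, 1.0]] 391.1041458071353
((377.2500305175781, 245.25003051757812), (26.162948608398438, 25.45584487915039), 45.0) 0.96
((268.0, 289.0), (26.0, 26.0), 90.0) 0.71
((310.0, 242.5), (27.0, 26.0), 90.0) 0.61
((138.35916137695312, 243.39089965820312), (7.196180820465088, 76.04016876220703), 82.76307678222656) 0.8
[0.52373925 0.04990523 0.13      ] [0.54814258 0.05657851 0.        ]
[0.48325061 0.04533817 0.13      ] [0.50292527 0.05147806 0.        ]
(268, 290) [0.418 0.157 0.   ]
(377, 246) [ 0.564 -0.115  0.   ]
(318, 325) [0.343 0.018 0.   ]
(400, 330) [ 0.353 -0.191  0.   ]
(300, 322) [0.345 0.065 0.   ]
tcp [0.2029 0.5112 0.1784] yang 68.4 shift [-0.411  -0.3385 -0.1417]
twist [0.     0.     0.0061] q6 -0.067
```

Run:
```python
from h import *
rows_to([.515,.048,.28])
```

```text
tcp [0.2029 0.5112 0.1784] yang 68.4 shift [-0.461  -0.3154 -0.1017]
```

servo_tool(rows=[{"hand": 0.094, "translation": [0, 0, -0.05], "twist": [0, 0, 0]}, {"hand": 0.094, "translation": [0, 0, -0.1], "twist": [0, 0, 0]}, {"hand": 0.094, "translation": [-0.04, -0.027, -0.102], "twist": [0, 0, 0]}, {"hand": 0.094, "translation": [-0.08, -0.055, -0.102], "twist": [0, 0, 0]}, {"hand": 0.094, "translation": [-0.12, -0.082, -0.102], "twist": [0, 0, 0]}, {"hand": 0.094, "translation": [-0.16, -0.109, -0.102], "twist": [0, 0, 0]}, {"hand": 0.094, "translation": [-0.2, -0.137, -0.102], "twist": [0, 0, 0]}, {"hand": 0.094, "translation": [-0.24, -0.164, -0.102], "twist": [0, 0, 0]}, {"hand": 0.094, "translation": [-0.28, -0.191, -0.102], "twist": [0, 0, 0]}, {"hand": 0.094, "translation": [-0.32, -0.219, -0.102], "twist": [0, 0, 0]}, {"hand": 0.094, "translation": [-0.36, -0.246, -0.102], "twist": [0, 0, 0]}, {"hand": 0.094, "translation": [-0.4, -0.274, -0.102], "twist": [0, 0, 0]}])

```text
t: 2.1
tcp_pos: [0.4744, 0.1071, 0.2806]
tcp_rot: [0.188, 0.982, 0.0, 0.0]
contact_force: [1.0, 1.0, -0.1]
finger_gap: 0.094
grasp_force: 0.0
```

servo_tool(rows=[{"hand": 0.094, "translation": [-0.03, -0.02, 0], "twist": [0, 0, 0]}, {"hand": 0.094, "translation": [-0.061, -0.041, 0], "twist": [0, 0, 0]}, {"hand": 0.094, "translation": [-0.061, -0.041, 0], "twist": [0, 0, 0]}, {"hand": 0.094, "translation": [-0.061, -0.041, 0], "twist": [0, 0, 0]}, {"hand": 0.094, "translation": [-0.061, -0.041, 0], "twist": [0, 0, 0]}])

```text
t: 2.6
tcp_pos: [0.5148, 0.0491, 0.2805]
tcp_rot: [0.187, 0.982, 0.0, 0.0]
contact_force: [-0.5, -0.4, -0.2]
finger_gap: 0.0936
grasp_force: 0.0
```

Run:
```python
from h import *
o=monitor.get_obs();print(o['t'],o['tcp_pos'],o['q'])
c=cam('wrist');save(c,'w1.png')
for k,z in (('cap',.132),('tub',.05)):
  for d in cut_out('wrist',k): print(k,d['conf'],d['position'],atz(c,d['position'],z),cv2.boundingRect(cv2.findNonZero(d['mask'].astype(np.uint8))))
```

```text
2.6 [0.51480801 0.04906142 0.28047074] [ 2.41262833e-02  1.67336926e-01  1.44908759e+00  9.39529240e-05
  1.52510255e+00 -1.16959416e+00]
cap 0.98 [369.6, 81.2] [0.42370413 0.13787473 0.132     ] (337, 52, 61, 64)
cap 0.9 [327.5, 225.5] [0.52756078 0.05982488 0.132     ] (290, 191, 71, 74)
cap 0.63 [216.7, 269.5] [ 0.52888689 -0.05363787  0.132     ] (181, 250, 56, 53)
tub 0.77 [313.6, 188.3] [0.50064174 0.05699517 0.05      ] (277, 166, 94, 97)
tub 0.69 [18.3, 304.8] [ 0.50070343 -0.32383957  0.05      ] (0, 274, 59, 44)
```

View pics/w1.png

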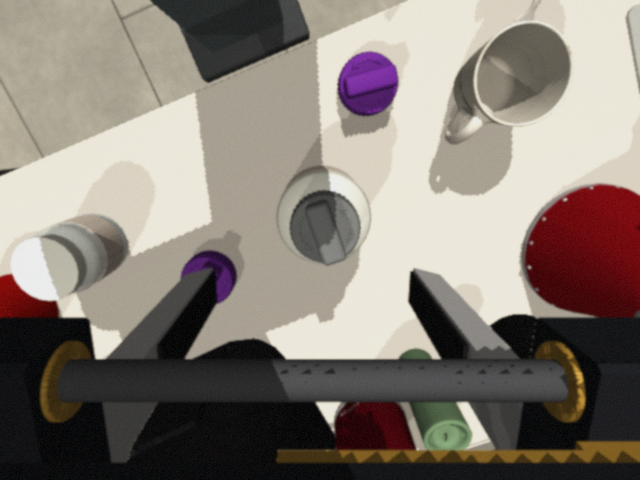

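The tub is at (323,215) with the grey cap, and its bar runs from about (310,200) to (335,262). I'll take a crop to measure it.

Run:
```python
import cv2
i=cv2.imread('pics/w1.png')[150:280,260:390];i=cv2.convertScaleAbs(i,alpha=1.6)
cv2.imwrite('pics/crop.png',cv2.resize(i,None,fx=4.5,fy=4.5,interpolation=cv2.INTER_CUBIC))
```

```text
(no output)
```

View pics/crop.png

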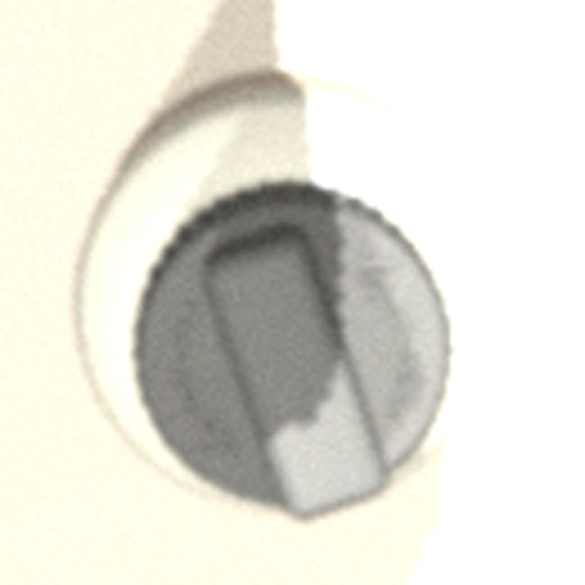

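Run:
```python
from h import *
c=cam('wrist')
P=[atz(c,(260+u/4.5,150+v/4.5),.156) for u,v in ((213,262),(303,237),(386,480),(301,517))]
print(np.round(P,4).tolist()); P=np.array(P);ctr=P.mean(0)
ax=(P[3]+P[2]-P[0]-P[1]);print('ctr',ctr,'bar yaw',np.degrees(np.arctan2(ax[1],ax[0])),'len',np.linalg.norm(ax)/2,'w',np.linalg.norm(P[1]-P[0]),np.linalg.norm(P[3]-P[2]))
print('flat',atz(c,(260+293/4.5,150+352/4.5),.132))
yaw=np.arctan2(ax[1],ax[0])
for off in (np.pi/2,-np.pi/2): rows_to([ctr[0],ctr[1],.17],yaw+off)
```

```text
[[0.5019, 0.0504, 0.156], [0.5037, 0.068, 0.156], [0.5545, 0.0659, 0.156], [0.5555, 0.0477, 0.156]]
ctr [0.52886381 0.05800783 0.156     ] bar yaw -2.6077639115797457 len 0.052249641108022014 w 0.017681814532121396 0.01822432434293791
flat [0.52929374 0.05695611 0.132     ]
tcp [0.5149 0.0491 0.2806] yang 68.4 shift [-0.0096  0.0134  0.1106]
twist [ 1.000e-04  4.000e-04 -3.311e-01] q6 -1.17
tcp [0.5149 0.0491 0.2806] yang 68.4 shift [-0.0096  0.0134  0.1106]
twist [ 6.0000e-04 -2.0000e-04  2.8105e+00] q6 -1.17
```

servo_tool(rows=[{"hand": 0.094, "translation": [-0.01, 0.013, -0.02], "twist": [0, 0, 0.145]}, {"hand": 0.094, "translation": [-0.01, 0.013, -0.02], "twist": [0, 0, 0.29]}, {"hand": 0.094, "translation": [-0.01, 0.013, -0.02], "twist": [0, 0, 0.435]}, {"hand": 0.094, "translation": [-0.01, 0.013, -0.02], "twist": [0, 0, 0.58]}, {"hand": 0.094, "translation": [-0.01, 0.013, -0.02], "twist": [0, 0, 0.725]}, {"hand": 0.094, "translation": [-0.01, 0.013, -0.02], "twist": [0, 0, 0.87]}, {"hand": 0.094, "translation": [-0.01, 0.013, -0.02], "twist": [0, 0, 1.015]}, {"hand": 0.094, "translation": [-0.01, 0.013, -0.02], "twist": [0, 0, 1.16]}, {"hand": 0.094, "translation": [-0.01, 0.013, -0.02], "twist": [0, 0, 1.305]}, {"hand": 0.094, "translation": [-0.01, 0.013, -0.02], "twist": [0, 0, 1.45]}])

```text
t: 3.8
tcp_pos: [0.5291, 0.0573, 0.3005]
tcp_rot: [0.793, 0.609, 0.0, 0.0]
contact_force: [0.3, -0.6, 0.1]
finger_gap: 0.0944
grasp_force: 0.0
```

servo_tool(rows=[{"hand": 0.094, "translation": [0, 0, 0], "twist": [0, 0, 0.145]}, {"hand": 0.094, "translation": [0, 0, 0], "twist": [0, 0, 0.29]}, {"hand": 0.094, "translation": [0, 0, 0], "twist": [0, 0, 0.435]}, {"hand": 0.094, "translation": [0, 0, 0], "twist": [0, 0, 0.58]}, {"hand": 0.094, "translation": [0, 0, 0], "twist": [0, 0, 0.725]}, {"hand": 0.094, "translation": [0, 0, 0], "twist": [0, 0, 0.87]}, {"hand": 0.094, "translation": [0, 0, 0], "twist": [0, 0, 1.015]}, {"hand": 0.094, "translation": [0, 0, 0], "twist": [0, 0, 1.16]}, {"hand": 0.094, "translation": [0, 0, 0], "twist": [0, 0, 1.305]}, {"hand": 0.094, "translation": [0, 0, 0], "twist": [0, 0, 1.36]}, {"hand": 0.094, "translation": [0, 0, 0], "twist": [0, 0, 1.36]}])

```text
t: 4.9
tcp_pos: [0.5291, 0.0572, 0.3005]
tcp_rot: [1.0, -0.023, 0.0, -0.0]
contact_force: [0.7, 0.6, -1.1]
finger_gap: 0.0937
grasp_force: 0.0
```

Run:
```python
from h import *
rows_to([.529,.0575,.134],np.radians(-92.6));print(monitor.get_obs()['q'])
c=cam('wrist');save(c,'w2.png')
for d in cut_out('wrist','cap'): print('cap',d['conf'],d['position'],atz(c,d['position'],.135),cv2.boundingRect(cv2.findNonZero(d['mask'].astype(np.uint8))))
print(proj(c,[.529,.0575,.132]),proj(c,[.529,.0575,.156]))
t=cam('top')
for uv,z in (((365,180),.3),((420,222),.1),((415,212),.2)): print(uv,atz(t,uv,z))
i=c['img'][:,:,::-1]
for p in ((.529,.0575,.132),(.529,.0575,.156)): cv2.circle(i:=i.copy(),tuple(int(round(v)) for v in proj(c,p)),2,(0,0,255) if p[2]<.14 else (0,255,0),-1)
u,v=proj(c,[.529,.0575,.14]);u=int(u);v=int(v)
cv2.imwrite('pics/crop2.png',cv2.resize(i[max(0,v-70):v+70,u-80:u+80],None,fx=4,fy=4,interpolation=cv2.INTER_CUBIC));print(u-80,v-70)
```

```text
tcp [0.5291 0.0572 0.3005] yang -92.7 shift [-1.000e-04 -3.000e-04  1.665e-01]
twist [-0.     -0.0002 -0.0009] q6 1.656
[3.88334405e-02 1.97367401e-01 1.36903403e+00 7.54510386e-06
 1.57500257e+00 1.65593051e+00]
cap 0.89 [245.3, 276.5] [0.46627639 0.12795955 0.135     ] (218, 253, 54, 54)
cap 0.76 [316.8, 203.4] [0.53709589 0.0531756  0.135     ] (281, 174, 67, 70)
cap 0.6 [447.1, 161.6] [ 0.57095936 -0.069734    0.135     ] (419, 133, 63, 56)
[np.float64(312.66358315496217), np.float64(211.34350834192668)] [np.float64(312.65845005240277), np.float64(216.23388557555174)]
(365, 180) [ 0.63947772 -0.05252635  0.3       ]
(420, 222) [ 0.61468679 -0.20621575  0.1       ]
(415, 212) [ 0.61041927 -0.1761023   0.2       ]
232 142
```

View pics/crop2.png

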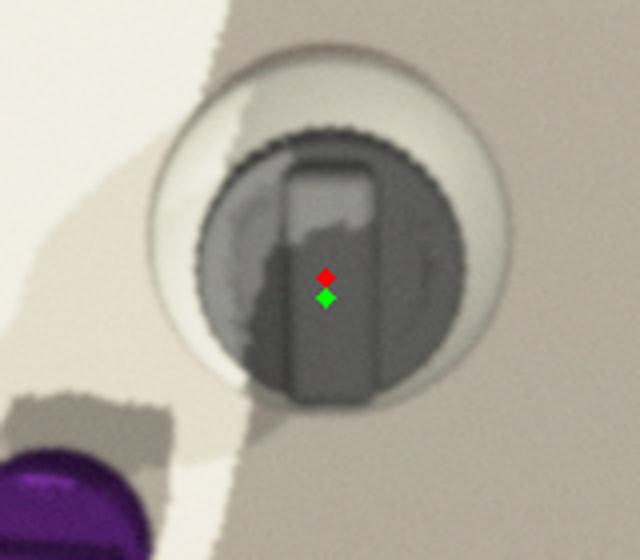

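The bar is aligned with the fingers and centred within about 2 mm. I'll go down beside it.

servo_tool(rows=[{"hand": 0.094, "translation": [0.001, 0.0004, 0.04], "twist": [0, 0, 0]}, {"hand": 0.094, "translation": [0.001, 0.0004, 0.08], "twist": [0, 0, 0]}, {"hand": 0.08, "translation": [0.001, 0.0004, 0.12], "twist": [0, 0, 0]}, {"hand": 0.06, "translation": [0.001, 0.0004, 0.15], "twist": [0, 0, 0]}, {"hand": 0.045, "translation": [0.001, 0.0004, 0.16], "twist": [0, 0, 0]}, {"hand": 0.04, "translation": [0.001, 0.0004, 0.165], "twist": [0, 0, 0]}, {"hand": 0.035, "translation": [0.001, 0.0004, 0.165], "twist": [0, 0, 0]}, {"hand": 0.01, "translation": [0.001, 0.0004, 0.165], "twist": [0, 0, 0]}, {"hand": 0.01, "translation": [0.001, 0.0004, 0.165], "twist": [0, 0, 0]}, {"hand": 0.01, "translation": [0.001, 0.0004, 0.165], "twist": [0, 0, 0]}, {"hand": 0.01, "translation": [0.001, 0.0004, 0.165], "twist": [0, 0, 0]}, {"hand": 0.01, "translation": [0.001, 0.0004, 0.165], "twist": [0, 0, 0]}])

```text
t: 6.25
tcp_pos: [0.5303, 0.0563, 0.1355]
tcp_rot: [1.0, -0.023, 0.0, 0.0]
contact_force: [0.4, -1.1, -1.0]
finger_gap: 0.0174
grasp_force: 0.0
```

servo_tool(rows=[{"hand": 0.01, "translation": [0, 0, 0], "twist": [0, 0, 0]}, {"hand": 0.01, "translation": [0, 0, 0], "twist": [0, 0, 0]}, {"hand": 0.01, "translation": [0, 0, 0], "twist": [0, 0, 0]}])

```text
t: 6.55
tcp_pos: [0.5302, 0.0563, 0.1353]
tcp_rot: [1.0, -0.023, -0.0, -0.0]
contact_force: [-0.4, -0.5, 0.1]
finger_gap: 0.01
grasp_force: 0.0
```

Run:
```python
from h import *
c=cam('wrist');t=cam('scene')
a=c['img'][100:400,120:520];b=cv2.resize(t['img'][120:320,180:400],(400,364))[:300]
cv2.imwrite('pics/c3.png',cv2.resize(np.hstack([a,b])[:,:,::-1],None,fx=1,fy=1))
```

```text
(no output)
```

View pics/c3.png

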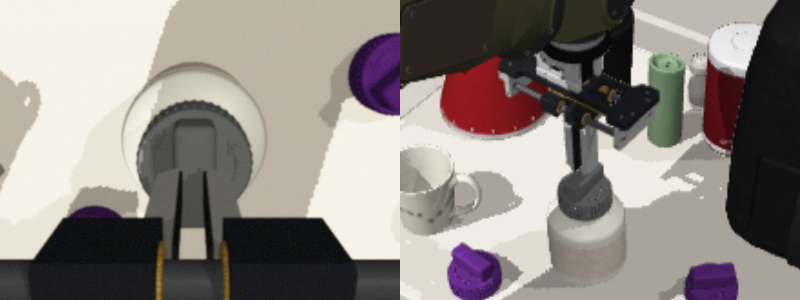

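The fingers closed to 10 mm with no contact, so the tips are level with the bar's top or above it. I'll triangulate the cap's height and check where the TCP shows in the scene camera.

Run:
```python
from h import *
o=monitor.get_obs();t=cam('scene');p=o['tcp_pos'];u,v=proj(t,p);print('tcp proj',u,v,'bar top ctr proj',proj(t,p*[1,1,0]+[0,0,.156]),'cap rim',proj(t,p*[1,1,0]+[0,0,.132]))
print({k:v for k,v in t.items() if k not in('img','T')})
i=t['img'][:,:,::-1].copy()
for z,col in ((.156,(0,255,0)),(.132,(0,0,255)),(0,(255,0,0))):
    a=np.linspace(0,2*np.pi,60);r=.0335 if z==.132 else .05 if z==0 else .028
    q=np.array([proj(t,[p[0]+r*np.cos(x),p[1]+r*np.sin(x),z]) for x in a])
    for x in q: i[int(round(x[1])),int(round(x[0]))]=col
i[int(round(v)),int(round(u))]=(255,0,255)
cv2.imwrite('pics/c4.png',cv2.resize(i[150:300,210:360],None,fx=4,fy=4,interpolation=cv2.INTER_NEAREST))
```

```text
tcp proj 280.8148185542242 221.15079163711815 bar top ctr proj [np.float64(280.46949671975676), np.float64(214.5264909386304)] cap rim [np.float64(280.86989325746094), np.float64(222.20728838509598)]
{'fx': 520.7283650815292, 'fy': 520.7283650815292, 'cx': 314.5007438052843, 'cy': 229.62793143061637, 'xyz': array([-0.12546702, -0.43750814,  0.95862557]), 'orientation': array([ 0.32529288, -0.18438707, -0.44586355,  0.81325989])}
```

View pics/c4.png

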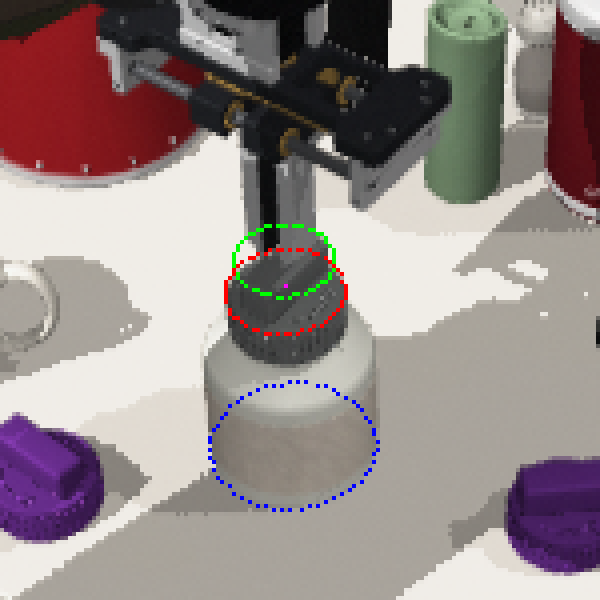

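The cap matches its nominal pose (red ring), but the fingertips show above the bar, so the real tip height seems to be more than reported. I'll open a little and feel downwards in small steps.

servo_tool(rows=[{"hand": 0.045, "translation": [0, 0, 0], "twist": [0, 0, 0]}, {"hand": 0.045, "translation": [0, 0, 0], "twist": [0, 0, 0]}, {"hand": 0.045, "translation": [0, 0, 0], "twist": [0, 0, 0]}, {"hand": 0.045, "translation": [0, 0, 0.004], "twist": [0, 0, 0]}, {"hand": 0.045, "translation": [0, 0, 0.008], "twist": [0, 0, 0]}, {"hand": 0.045, "translation": [0, 0, 0.012], "twist": [0, 0, 0]}, {"hand": 0.045, "translation": [0, 0, 0.012], "twist": [0, 0, 0]}])

```text
t: 7.4
tcp_pos: [0.5299, 0.0563, 0.1226]
tcp_rot: [1.0, -0.023, -0.001, 0.0]
contact_force: [0.3, -0.2, 0.2]
finger_gap: 0.045
grasp_force: 0.0
```

Run:
```python
from h import *
o=monitor.get_obs();print(o['tcp_pos'],o['contact_force'],o['finger_gap'])
c=cam('wrist');t=cam('scene')
a=cv2.resize(c['img'][170:350,200:440],(400,300));b=cv2.resize(t['img'][150:300,210:360],(400,400))[50:350]
cv2.imwrite('pics/c5.png',np.hstack([a,b])[:,:,::-1])
```

```text
[0.52988789 0.05629777 0.12255095] [ 0.2684048  -0.17849672  0.15514892] 0.04503929433922816
```

View pics/c5.png

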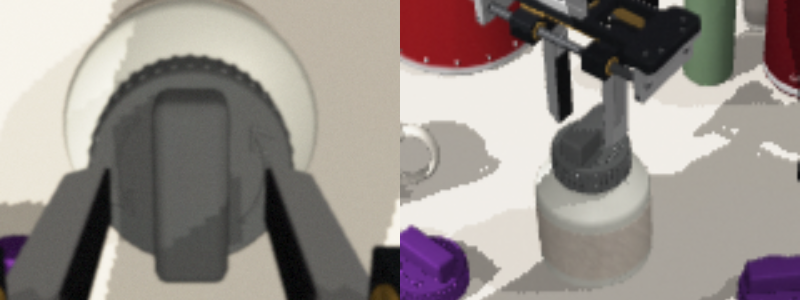

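The fingers straddle the bar, centred, with no contact yet. I'll keep feeling down.

servo_tool(rows=[{"hand": 0.045, "translation": [0, 0, 0.003], "twist": [0, 0, 0]}, {"hand": 0.045, "translation": [0, 0, 0.006], "twist": [0, 0, 0]}, {"hand": 0.045, "translation": [0, 0, 0.008], "twist": [0, 0, 0]}, {"hand": 0.045, "translation": [0, 0, 0.008], "twist": [0, 0, 0]}])

```text
t: 7.9
tcp_pos: [0.5301, 0.0563, 0.115]
tcp_rot: [1.0, -0.023, -0.0, 0.0]
contact_force: [0.7, -1.3, 1.0]
finger_gap: 0.0448
grasp_force: 0.0
```

servo_tool(rows=[{"hand": 0.045, "translation": [0, 0, 0.002], "twist": [0, 0, 0]}, {"hand": 0.045, "translation": [0, 0, 0.003], "twist": [0, 0, 0]}, {"hand": 0.045, "translation": [0, 0, 0.003], "twist": [0, 0, 0]}])

```text
t: 8.2
tcp_pos: [0.5302, 0.0563, 0.1122]
tcp_rot: [1.0, -0.023, -0.0, 0.0]
contact_force: [0.2, 0.4, -0.2]
finger_gap: 0.045
grasp_force: 0.0
```

servo_tool(rows=[{"hand": 0.01, "translation": [0, 0, 0], "twist": [0, 0, 0]}, {"hand": 0.01, "translation": [0, 0, 0], "twist": [0, 0, 0]}, {"hand": 0.01, "translation": [0, 0, 0], "twist": [0, 0, 0]}, {"hand": 0.01, "translation": [0, 0, 0], "twist": [0, 0, 0]}, {"hand": 0.01, "translation": [0, 0, 0], "twist": [0, 0, 0]}])

```text
t: 8.7
tcp_pos: [0.5303, 0.056, 0.1124]
tcp_rot: [1.0, -0.023, 0.0, 0.0]
contact_force: [-0.6, -3.5, 1.4]
finger_gap: 0.0219
grasp_force: 30.0
```

The bar is gripped (21.9 mm, 30 N). I'll press down while watching the force.

servo_tool(rows=[{"hand": 0.01, "translation": [0, 0, 0.002], "twist": [0, 0, 0]}, {"hand": 0.01, "translation": [0, 0, 0.004], "twist": [0, 0, 0]}, {"hand": 0.01, "translation": [0, 0, 0.005], "twist": [0, 0, 0]}, {"hand": 0.01, "translation": [0, 0, 0.005], "twist": [0, 0, 0]}])

```text
t: 9.1
tcp_pos: [0.5306, 0.056, 0.1082]
tcp_rot: [1.0, -0.023, 0.001, 0.0]
contact_force: [-3.6, -4.2, 11.4]
finger_gap: 0.0218
grasp_force: 30.0
```

servo_tool(rows=[{"hand": 0.01, "translation": [0, 0, 0.002], "twist": [0, 0, 0]}, {"hand": 0.01, "translation": [0, 0, 0.0035], "twist": [0, 0, 0]}, {"hand": 0.01, "translation": [0, 0, 0.0045], "twist": [0, 0, 0]}, {"hand": 0.01, "translation": [0, 0, 0.0045], "twist": [0, 0, 0]}])

```text
t: 9.5
tcp_pos: [0.5307, 0.0561, 0.1042]
tcp_rot: [1.0, -0.023, 0.001, 0.0]
contact_force: [-6.4, -4.5, 16.1]
finger_gap: 0.0219
grasp_force: 30.0
```

servo_tool(rows=[{"hand": 0.01, "translation": [0, 0, 0.002], "twist": [0, 0, 0]}, {"hand": 0.01, "translation": [0, 0, 0.002], "twist": [0, 0, -0.1]}, {"hand": 0.01, "translation": [0, 0, 0.002], "twist": [0, 0, -0.2]}, {"hand": 0.01, "translation": [0, 0, 0.002], "twist": [0, 0, -0.3]}, {"hand": 0.01, "translation": [0, 0, 0.002], "twist": [0, 0, -0.4]}, {"hand": 0.01, "translation": [0, 0, 0.002], "twist": [0, 0, -0.5]}, {"hand": 0.01, "translation": [0, 0, 0.002], "twist": [0, 0, -0.5]}])

```text
t: 10.2
tcp_pos: [0.5316, 0.0564, 0.1034]
tcp_rot: [0.974, 0.226, 0.002, 0.0]
contact_force: [-4.7, -2.0, 23.4]
finger_gap: 0.0215
grasp_force: 30.0
```

Run:
```python
from h import *
o=monitor.get_obs();print(o['moment'],o['q'][5]);rows_to(o['tcp_pos'])
c=cam('wrist');t=cam('scene')
a=cv2.resize(c['img'][170:350,200:440],(400,300));b=cv2.resize(t['img'][150:300,210:360],(400,400))[50:350]
cv2.imwrite('pics/c6.png',np.hstack([a,b])[:,:,::-1])
```

```text
[-0.41508629  1.07033744 -0.22784537] 1.150885274883745
tcp [0.5316 0.0564 0.1034] yang -63.8 shift [0. 0. 0.]
```

View pics/c6.png

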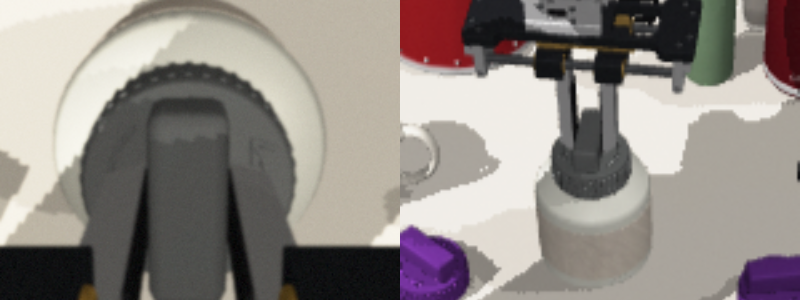

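The bar turned with the gripper by 29° and the cap is bottomed at 23 N. I'll continue to about 62°.

servo_tool(rows=[{"hand": 0.01, "translation": [0, 0, 0], "twist": [0, 0, -0.1]}, {"hand": 0.01, "translation": [0, 0, 0], "twist": [0, 0, -0.2]}, {"hand": 0.01, "translation": [0, 0, 0], "twist": [0, 0, -0.3]}, {"hand": 0.01, "translation": [0, 0, 0], "twist": [0, 0, -0.4]}, {"hand": 0.01, "translation": [0, 0, 0], "twist": [0, 0, -0.5]}, {"hand": 0.01, "translation": [0, 0, 0], "twist": [0, 0, -0.58]}, {"hand": 0.01, "translation": [0, 0, 0], "twist": [0, 0, -0.58]}])

```text
t: 11.0
tcp_pos: [0.5315, 0.0563, 0.1034]
tcp_rot: [0.869, 0.495, 0.002, 0.001]
contact_force: [-5.8, -2.1, 24.8]
finger_gap: 0.0219
grasp_force: 30.0
```

servo_tool(rows=[{"hand": 0.01, "translation": [0, 0, -0.006], "twist": [0, 0, 0]}, {"hand": 0.01, "translation": [0, 0, -0.012], "twist": [0, 0, 0]}, {"hand": 0.01, "translation": [0, 0, -0.016], "twist": [0, 0, 0]}, {"hand": 0.01, "translation": [0, 0, -0.016], "twist": [0, 0, 0]}])

```text
t: 11.4
tcp_pos: [0.5302, 0.0565, 0.1169]
tcp_rot: [0.869, 0.494, 0.0, -0.0]
contact_force: [0.5, 0.3, -0.4]
finger_gap: 0.0217
grasp_force: 30.0
```

The cap is free, since no tub weight shows in the wrist force. I'll lift it and carry it towards (0.43, -0.06).

servo_tool(rows=[{"hand": 0.01, "translation": [0, 0, -0.02], "twist": [0, 0, 0]}, {"hand": 0.01, "translation": [0, 0, -0.045], "twist": [0, 0, 0]}, {"hand": 0.01, "translation": [0, 0, -0.07], "twist": [0, 0, 0]}, {"hand": 0.01, "translation": [0, 0, -0.08], "twist": [0, 0, 0]}, {"hand": 0.01, "translation": [-0.03, -0.005, -0.08], "twist": [0, 0, 0]}, {"hand": 0.01, "translation": [-0.06, -0.011, -0.08], "twist": [0, 0, 0]}, {"hand": 0.01, "translation": [-0.09, -0.016, -0.08], "twist": [0, 0, 0]}, {"hand": 0.01, "translation": [-0.12, -0.021, -0.08], "twist": [0, 0, 0]}, {"hand": 0.01, "translation": [-0.151, -0.027, -0.08], "twist": [0, 0, 0]}, {"hand": 0.01, "translation": [-0.151, -0.027, -0.08], "twist": [0, 0, 0]}, {"hand": 0.01, "translation": [-0.151, -0.027, -0.08], "twist": [0, 0, 0]}])

```text
t: 12.5
tcp_pos: [0.4296, -0.0597, 0.1963]
tcp_rot: [0.87, 0.494, -0.0, -0.0]
contact_force: [0.7, 0.6, -0.3]
finger_gap: 0.0217
grasp_force: 30.0
```

Run:
```python
from h import *
o=monitor.get_obs();print(o['tcp_pos'],o['contact_force'],o['finger_gap'])
c=cam('wrist');t=cam('scene')
a=cv2.resize(c['img'],(400,300));b=cv2.resize(t['img'][100:400,100:500],(400,300))
cv2.imwrite('pics/c7.png',np.hstack([a,b])[:,:,::-1])
```

```text
[ 0.42962929 -0.05965367  0.19631146] [ 0.74699965  0.58944688 -0.31674274] 0.02172648904641939
```

View pics/c7.png

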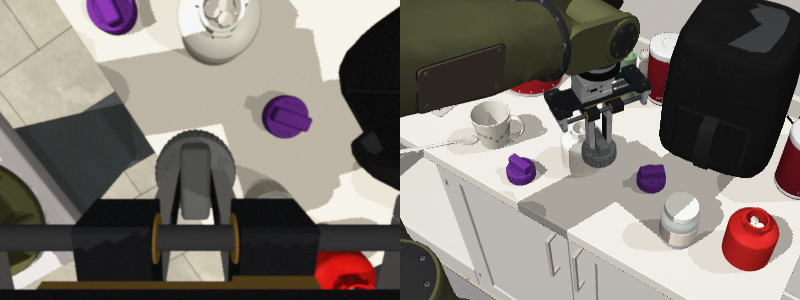

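The tub is open and standing, and the cap is held upright. I'll nudge 20 mm inwards and lower it.

servo_tool(rows=[{"hand": 0.01, "translation": [0.01, 0.017, 0.03], "twist": [0, 0, 0]}, {"hand": 0.01, "translation": [0.01, 0.017, 0.06], "twist": [0, 0, 0]}, {"hand": 0.01, "translation": [0.01, 0.017, 0.09], "twist": [0, 0, 0]}, {"hand": 0.01, "translation": [0.01, 0.017, 0.12], "twist": [0, 0, 0]}, {"hand": 0.01, "translation": [0.01, 0.017, 0.145], "twist": [0, 0, 0]}, {"hand": 0.01, "translation": [0.01, 0.017, 0.16], "twist": [0, 0, 0]}, {"hand": 0.01, "translation": [0.01, 0.017, 0.17], "twist": [0, 0, 0]}, {"hand": 0.01, "translation": [0.01, 0.017, 0.175], "twist": [0, 0, 0]}, {"hand": 0.01, "translation": [0.01, 0.017, 0.175], "twist": [0, 0, 0]}])

```text
t: 13.5
tcp_pos: [0.4496, -0.0594, 0.0216]
tcp_rot: [0.869, 0.494, -0.0, -0.0]
contact_force: [-0.0, 0.0, -0.5]
finger_gap: 0.0217
grasp_force: 30.0
```

servo_tool(rows=[{"hand": 0.01, "translation": [0, 0, 0.003], "twist": [0, 0, 0]}, {"hand": 0.01, "translation": [0, 0, 0.006], "twist": [0, 0, 0]}, {"hand": 0.01, "translation": [0, 0, 0.009], "twist": [0, 0, 0]}, {"hand": 0.01, "translation": [0, 0, 0.011], "twist": [0, 0, 0]}, {"hand": 0.01, "translation": [0, 0, 0.011], "twist": [0, 0, 0]}])

```text
t: 14.0
tcp_pos: [0.4494, -0.0597, 0.0107]
tcp_rot: [0.869, 0.494, -0.0, -0.0]
contact_force: [-0.4, -0.2, -0.7]
finger_gap: 0.0215
grasp_force: 30.0
```

servo_tool(rows=[{"hand": 0.01, "translation": [0, 0, 0.0015], "twist": [0, 0, 0]}, {"hand": 0.01, "translation": [0, 0, 0.003], "twist": [0, 0, 0]}, {"hand": 0.01, "translation": [0, 0, 0.004], "twist": [0, 0, 0]}, {"hand": 0.01, "translation": [0, 0, 0.004], "twist": [0, 0, 0]}])

```text
t: 14.4
tcp_pos: [0.4495, -0.0597, 0.0067]
tcp_rot: [0.869, 0.494, -0.0, -0.0]
contact_force: [-0.0, 0.2, -0.7]
finger_gap: 0.0217
grasp_force: 30.0
```

servo_tool(rows=[{"hand": 0.01, "translation": [0, 0, 0.001], "twist": [0, 0, 0]}, {"hand": 0.01, "translation": [0, 0, 0.002], "twist": [0, 0, 0]}, {"hand": 0.01, "translation": [0, 0, 0.002], "twist": [0, 0, 0]}])

```text
t: 14.7
tcp_pos: [0.4497, -0.0598, 0.006]
tcp_rot: [0.869, 0.494, 0.0, 0.0]
contact_force: [-9.8, 0.8, 22.1]
finger_gap: 0.0216
grasp_force: 30.0
```

The rim is on the worktop. I'll ease off, open and withdraw.

servo_tool(rows=[{"hand": 0.01, "translation": [0, 0, -0.001], "twist": [0, 0, 0]}, {"hand": 0.01, "translation": [0, 0, -0.0015], "twist": [0, 0, 0]}, {"hand": 0.03, "translation": [0, 0, -0.0015], "twist": [0, 0, 0]}, {"hand": 0.05, "translation": [0, 0, -0.0015], "twist": [0, 0, 0]}, {"hand": 0.05, "translation": [0, 0, -0.0015], "twist": [0, 0, 0]}, {"hand": 0.05, "translation": [0, 0, -0.0015], "twist": [0, 0, 0]}, {"hand": 0.05, "translation": [0, 0, -0.02], "twist": [0, 0, 0]}, {"hand": 0.05, "translation": [0, 0, -0.06], "twist": [0, 0, 0]}, {"hand": 0.05, "translation": [0, 0, -0.1], "twist": [0, 0, 0]}, {"hand": 0.05, "translation": [0, 0, -0.14], "twist": [0, 0, 0]}, {"hand": 0.05, "translation": [0, 0, -0.18], "twist": [0, 0, 0]}, {"hand": 0.05, "translation": [0, 0, -0.2], "twist": [0, 0, 0]}])

```text
t: 15.9
tcp_pos: [0.4503, -0.0598, 0.2082]
tcp_rot: [0.869, 0.494, 0.002, 0.001]
contact_force: [0.3, -0.8, -0.1]
finger_gap: 0.0501
grasp_force: 0.0
```

Run:
```python
from h import *
o=monitor.get_obs();print(o['tcp_pos'],o['contact_force'],o['finger_gap'])
c=cam('wrist');t=cam('scene')
a=cv2.resize(c['img'],(400,300));b=cv2.resize(t['img'][100:400,100:500],(400,300))
cv2.imwrite('pics/c8.png',np.hstack([a,b])[:,:,::-1])
```

```text
[ 0.45026413 -0.05984535  0.20824125] [ 0.26040158 -0.79157025 -0.11466551] 0.05009674834229662
```

View pics/c8.png

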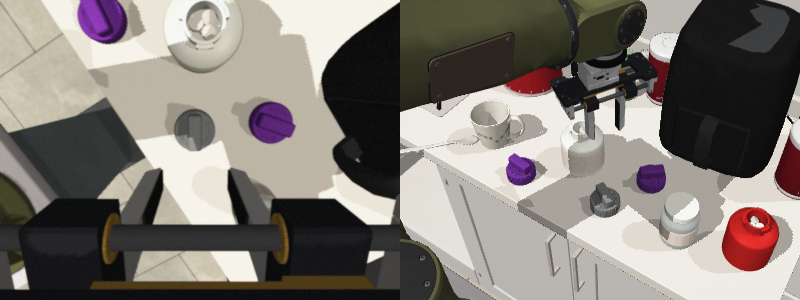

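The grey cap stands upright on clear worktop at (195,128) in the wrist view. The tub is open and upright with its tablets showing, and the mug, jar and spoon are where they were. I'm handing in.

```bash
python3 -c "
from h import *
print(workorder.job_done())"
```

```text
the job is handed in; nothing more can be done
None
```

I opened the tub and set the cap right way up on clear worktop. The tub stands open with the mug, jar and spoon undisturbed, and the job was handed in at about 16 s; no verdict came back.

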